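# Screw the curing lamp's head round to the heart and start it

## Task

The head of the resin-curing lamp is loose on its thread: screw it down, clockwise seen from above (the round knurled cap on top is there to grip), and stop when its window points squarely at the middle of the heart-shaped ornament. Then, not before, press the round key on the lamp's foot until you feel about 6 N (never as much as 25 N), and let go. Do not press the oblong key, and leave the ornaments, the jar and the cup standing where they are.

Things in the scene. Friction and masses are not known exactly. Their poses are not given: they have to be found in the camera images.
- lamp: Curing lamp, fixed to the table. Grey foot slab 130 mm (its x) by 340 mm (its y, from y = -165 to +175 mm), 35 mm high; origin on the table under the slab, x, y along its sides, z up. An upright steel post (26 mm across) stands at lamp (0, +110) mm and carries the head; the two keys are at the other end. Upper parts of the lamp are listed below.
- lamp_head (a joint): How far the lamp's head is screwed down, rad: 0 is the top end stop, 8.5 the bottom end stop, growing clockwise seen from above. At 0 the window points 0.283 rad clockwise of the lamp's +x. Each rad lowers the head by 0.8 mm. The thread is stiff (about 0.12 N m, the head stays where it is left) and no end stop lies at the wanted direction, which is always met once, between about 3.4 and 6.1; the head starts between 0.5 and 1.5.
- lamp_window (a point): Centre of the small glass window (38 mm wide, 22 mm high) in the end of the white head. Its x axis is the window's outward (light) direction, level; z up; it turns with the head. It lies 66 mm from the post's axis. The head is a white box 85 mm long, 52 mm wide and 36 mm high that reaches 63 mm from the post's axis towards the window and 23 mm behind; its top is 26 mm below point lamp_cap.
- lamp_cap (a point): Grip point on the turning axis, 14 mm below the top of the round black knurled cap (44 mm diameter, 40 mm high, upright axis) on top of the head. Being round it can be gripped from above at any yaw. About 0.18 m above the table.
- start_key: Start key: round grey membrane key, 30 mm across, on the foot at lamp (0, -120) mm. Origin on its axis 3 mm below its top face; z up. It gives 2 mm in all against a spring of 2.5 N per mm (5 N), then is rigid; it counts as pressed when the force on it has been above 4 N for 0.15 s.
- timer_key: Timer key, not to be pressed: oblong grey membrane key, 50 mm along the lamp's x by 16 mm, at lamp (0, -60) mm, 60 mm from the round key, at the same height. Origin 3 mm below its top face.
- heart: Heart-shaped outline of white resin, about 90 mm wide and 105 mm high, standing on a base 45 by 75 by 10 mm. Loose, 0.2 kg. Origin under the middle of the base, the heart's plane is its y-z plane; z up. It stands about 0.2 m from the lamp's post, in one of three places.
- ring: Circle-shaped outline of white resin, 97 mm across, on the same base; loose. Not the target. Origin under the middle of the base.
- arch: Square arch of white resin, 75 mm wide and 110 mm high, on the same base; loose. Not the target. Origin under the middle of the base.
- jar: Small amber jar with a brass lid, 48 mm across, 50 mm high, near the keys. Bystander. Origin under its middle.
- cup: Clear mixing cup, 68 mm across, 65 mm high, beyond the key end of the lamp. Bystander. Origin under its middle.
Not all that is in view belongs to the job. Leave any orange or pink look-alike of the ring alone.

How it is judged:
By the outcome, as a careful person would: the job done as asked, in the order asked, and still so for the second after the job is handed in, with the robot touching nothing.
It also fails if it takes over 72 s, if anything falls off the work surface, if the arm or the gripper's body presses on something with over 40 N, if the wrist force passes 120 N, or if a joint passes its speed limit or range.

## Robot

A 6-joint arm with a two-finger parallel gripper is mounted at the origin on the work surface. World frame = base frame: x ahead of the robot, y to its left, z up, the work surface at z = 0. Lengths are in m, angles in rad, forces in N, time in s.
With the tool pointing down it reaches from about 0.325 to 0.9 m from the base axis. Payload 6.1 kg.
Tool frame: the origin (TCP) lies midway between the tips of the shut fingers; the grasp point (between the pads) lies 19 mm behind it; x points along the fingers, y is the direction in which the jaws open and shut, and the axes are right-handed (so a half turn about x gives the same grasp; the last joint's range is limited). The gripper opens to 85 mm and grips with 20 to 120 N. Pads are 22 mm wide; open, the fingers measure 114 mm over their backs; the gripper's body (76 mm by 85 mm) begins 54 mm behind the grasp point. The pads swing forward as they close: fully open they stand 13 mm farther back than shut.
Start: joints at [1.012, 0.22, 1.526, -0, 1.395, -0.126], TCP at [0.262, 0.567, 0.231] pointing down, gripper open.
Joint ranges: [-2.98, 2.98], [-0.91, 2.08], [0.09, 2.57], [-1.24, 4.39], [0.2, 2.65], [-2.68, 2.68]. Speed limits (rad/s): [2.57, 2.57, 3.01, 3.14, 3.14, 3.14].

## Interface

Orientations are given as [roll, pitch, yaw] about the fixed x, y, z axes, in that order (R = Rz(yaw) Ry(pitch) Rx(roll)).
In Python, from plant import movep, move_l, set_joints, gripper_to, hold, inverse_kinematics, observe, get_image, get_calibration, Unreachable, job_done gives the robot as it stands. Calls block until the motion is done:
- movep(position, orientation): joint-space move of the TCP to a pose.
- move_l(position, feed=0.15, rotation=None, max_force=None): straight line of the TCP; rotation=None keeps the orientation; feed is the mean speed in m/s. With max_force (N) it stops when the force on the tool has changed by that much, and returns True; else False.
- set_joints(angles): joint-space move.
- gripper_to(opening, f_grip=None): finger opening in m; f_grip is the grip in N (None keeps the last); returns when the fingers have stopped.
- hold(seconds).
- inverse_kinematics(position, orientation): joint angles nearest the present ones, or None.
- observe(): the state.
- get_image(name): name is "side" or "top" or "wrist"; returns (picture, depth): 420x560x3 uint8, red, green, blue; 420x560 float32, m along the optical axis (not along the pixel's ray), 0 where there is no reading.
- get_calibration(name): a dict with "intrinsics" (3x3 intrinsics, pixels), "world_from_camera" (4x4, takes a point from camera to world coordinates). Camera axes: x right, y down, z forward; pixel columns grow to the right and rows downward; lengths in m; the calibration is good to about 2 mm. A picture is of the moment at which its call begins: read the wrist's pose just before it. get_calibration takes no time and is no camera call; for the wrist camera it gives the pose at the moment of the call.
A pose or a line that the arm cannot do raises Unreachable and nothing moves.
- job_done(): hands the job in, once; it reports no verdict.
The state is a dict: "time_s": time; "q": joint angles; "joint_velocities": joint speeds; "joint_torque": joint torques, N m; "eef_pos": TCP position; "tcp_rot": TCP orientation; "ft_force": force on the tool from outside, world axes, zero at the start; "torque": the same for the moment, N m; "opening": finger opening in m.
Only numpy, scipy, OpenCV 4.12 (cv2) and the standard library are available. Lean on these libraries where they do the work, as an engineer would, in place of code of your own. Each camera call takes 0.05 s, during which the arm holds its last target.

## Working session

There is one attempt and no reset: what is moved stays moved. The work goes in short steps, each a Python script; the robot and the scene stay as the last script left them, time stands still between calls to the robot, and variables do not carry over. Pictures are saved under pics/ and viewed, and the job is handed in when it is done.

```bash
ls; mkdir -p pics; python3 - <<'E'
from plant import *
import cv2,numpy as np
for n in ("side","top"):
    im,d=get_image(n); cv2.imwrite(f"pics/{n}0.png",im[:,:,::-1]); np.savez(f"{n}0.npz",im=im,d=d,K=get_calibration(n)["intrinsics"],T=get_calibration(n)["world_from_camera"])
    print(n,get_calibration(n))
print(observe())
E
```

```text
pics
side {'intrinsics': array([[419.07721076,   0.        , 280.44160847],
       [  0.        , 419.07721076, 209.17003125],
       [  0.        ,   0.        ,   1.        ]]), 'world_from_camera': array([[ 0.94075811, -0.22909993,  0.24997481,  0.32697519],
       [-0.33906643, -0.6294022 ,  0.69920442, -0.57580232],
       [-0.00285299, -0.74254029, -0.66979532,  0.73695991],
       [ 0.        ,  0.        ,  0.        ,  1.        ]])}
top {'intrinsics': array([[537.19834552,   0.        , 281.26717552],
       [  0.        , 537.19834552, 209.71215511],
       [  0.        ,   0.        ,   1.        ]]), 'world_from_camera': array([[ 2.95822901e-03, -9.92359709e-01,  1.23342843e-01,
         3.96229668e-01],
       [-9.99995045e-01, -3.06839786e-03, -7.03243480e-04,
         9.61807829e-02],
       [ 1.07633541e-03, -1.23340152e-01, -9.92363869e-01,
         1.39270033e+00],
       [ 0.00000000e+00,  0.00000000e+00,  0.00000000e+00,
         1.00000000e+00]])}
{'time_s': 0.1, 'q': array([ 1.01188796e+00,  2.21165865e-01,  1.52750878e+00,  1.78730740e-05,
        1.39473687e+00, -1.26117296e-01]), 'joint_velocities': array([ 0.00054716, -0.00036073, -0.00148247, -0.00040027, -0.00095417,
       -0.00024294]), 'joint_torque': array([ 1.70327083e-03, -4.98241031e+01, -3.90547514e+01, -1.18912276e-04,
        5.72527904e-03,  6.52079478e-06]), 'eef_pos': array([0.26183628, 0.56689008, 0.23029074]), 'tcp_rot': array([-1.70658482,  1.56897739, -2.13937904]), 'ft_force': array([ 0.30362087, -0.59350078, -0.49493367]), 'torque': array([ 0.02712472, -0.02681924, -0.04007803]), 'opening': 0.08544266893230007}
```

View pics/side0.png

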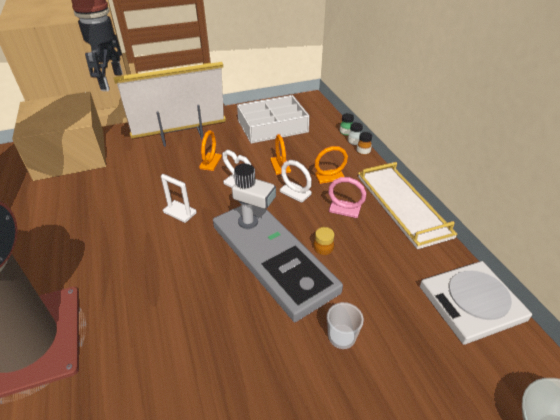

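View pics/top0.png

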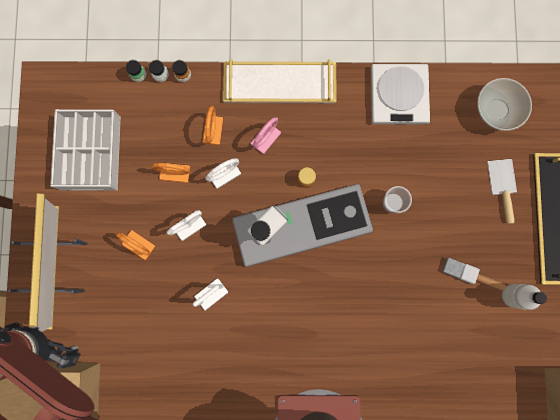

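Three white candidates show up, given as top / side pixels. A is at (223,173) / (296,180) and looks like a circle. B is at (187,226) / (236,165), partly hidden by the lamp. C is at (211,295) / (178,197) and looks like a square arch. B is probably the heart, so I'll confirm it in a crop.

```bash
python3 - <<'E'
import cv2,numpy as np
s=cv2.imread("pics/side0.png");t=cv2.imread("pics/top0.png")
a=cv2.resize(s[140:240,150:330],(800,444),interpolation=cv2.INTER_CUBIC)
cv2.imwrite("pics/crop_s.png",a)
b=cv2.resize(t[150:320,150:390],(800,567),interpolation=cv2.INTER_CUBIC)
cv2.imwrite("pics/crop_t.png",b)
E
```

```text
(no output)
```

View pics/crop_s.png

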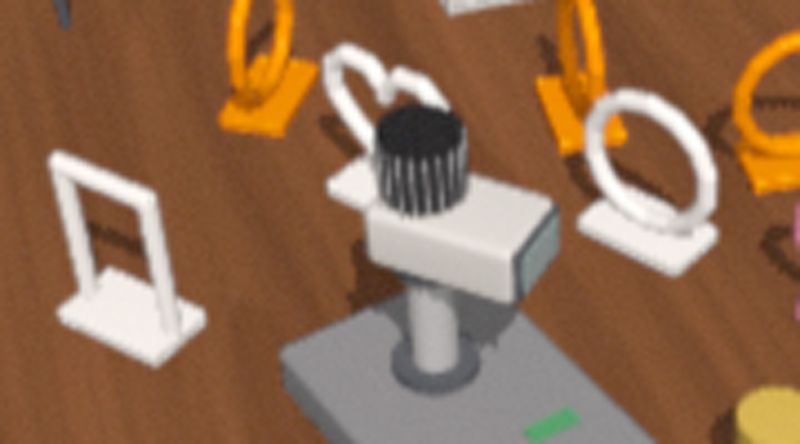

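View pics/crop_t.png

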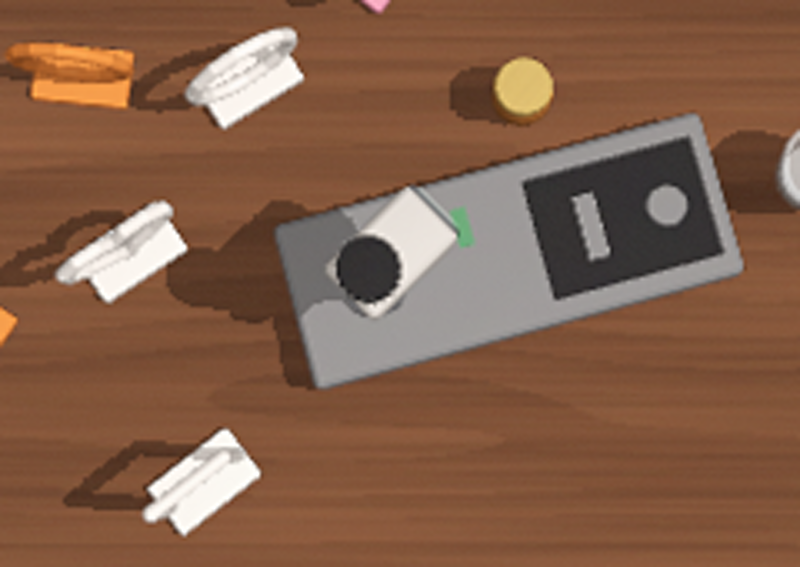

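The crop settles it: B has two lobes with a cleft, so it is the heart. A is the ring and C the arch. Next I'll measure them from the depth data.

```bash
cat > h.py <<'E'
import numpy as np,cv2
def cloud(im,d,K,T):
    v,u=np.mgrid[0:d.shape[0],0:d.shape[1]]
    P=np.stack([(u-K[0,2])/K[0,0]*d,(v-K[1,2])/K[1,1]*d,d],-1)@T[:3,:3].T+T[:3,3]
    P[d<=0]=np.nan
    return P
def load(n):
    z=np.load(n); return z["im"],cloud(z["im"],z["d"],z["K"],z["T"]),z["K"],z["T"]
def rect(p):
    r=cv2.minAreaRect((p[:,:2]*1000).astype(np.float32)); return r
E
python3 - <<'E'
from h import *
im,P,K,T=load("top0.npz")
v,u=np.mgrid[0:420,0:560]
def sel(u0,u1,v0,v1,z0,z1,extra=None):
    m=(u>=u0)&(u<u1)&(v>=v0)&(v<v1)&(P[...,2]>z0)&(P[...,2]<z1)
    if extra is not None: m&=extra
    return P[m]
tab=sel(300,500,280,340,-.05,.05); print("table z",np.median(tab[:,2]),tab[:,2].std())
foot=sel(225,380,180,270,.025,.045); print("foot",rect(foot),np.median(foot[:,2]),len(foot))
cap=sel(245,280,215,250,.17,.25); print("cap",rect(cap),np.median(cap[:,2]),cap[:,:2].mean(0),cv2.minEnclosingCircle((cap[:,:2]*1000).astype(np.float32)))
head=sel(240,300,200,255,.13,.168); print("head",rect(head),np.median(head[:,2]))
white=(im.min(-1)>130)
for n,b in dict(heart=(160,212,200,245),ring=(203,245,155,192),arch=(190,232,275,312)).items():
    q=sel(*b,.004,.016,white); h=sel(*b,.03,.13)
    print(n,rect(q),np.median(q[:,2]),len(q)," upper",rect(h),h[:,2].max(),h.mean(0))
hsv=cv2.cvtColor(im,cv2.COLOR_RGB2HSV)
E
```

```text
table z -0.00047173814639489553 0.003471822264125924
foot ((550.796875, 47.62884521484375), (176.24826049804688, 339.8255310058594), 15.49199104309082) 0.034872112775197306 5898
cap ((499.5364685058594, 142.1592254638672), (42.683650970458984, 44.76907730102539), 35.03483581542969) 0.1946342313649546 [0.49951941 0.14217894] ((500.46875, 142.87612915039062), 22.842147827148438)
head ((515.1611328125, 127.1437759399414), (51.47175598144531, 87.65086364746094), 45.322967529296875) 0.15405260550082478
heart ((526.7538452148438, 333.9638671875), (44.45774841308594, 75.90193176269531), 34.04490661621094) 0.009660697238685123 252  upper ((527.9154052734375, 332.8573303222656), (11.984217643737793, 94.86618041992188), 34.64455795288086) 0.10648328456219702 [0.5269864  0.33288695 0.07865164]
ring ((660.9832763671875, 242.849853515625), (38.347503662109375, 75.99015045166016), 31.75235366821289) 0.009719552780175444 283  upper ((664.326904296875, 244.32528686523438), (11.922627449035645, 94.02145385742188), 32.40254211425781) 0.11169143107655555 [0.66340043 0.2439365  0.08129447]
arch ((351.9913330078125, 273.8974609375), (44.945640563964844, 76.71836853027344), 38.036685943603516) 0.009769881119349733 368  upper ((352.60125732421875, 272.98193359375), (11.028974533081055, 74.3228988647461), 38.156681060791016) 0.11596860110827123 [0.35354691 0.27098841 0.10267466]
```

```bash
python3 - <<'E'
import cv2
t=cv2.imread("pics/top0.png"); cv2.imwrite("pics/crop_k.png",cv2.resize(t[180:260,300:380],(600,600),interpolation=cv2.INTER_CUBIC))
s=cv2.imread("pics/side0.png"); cv2.imwrite("pics/crop_h.png",cv2.resize(s[140:215,205:295],(720,600),interpolation=cv2.INTER_CUBIC))
E
```

```text
(no output)
```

View pics/crop_k.png

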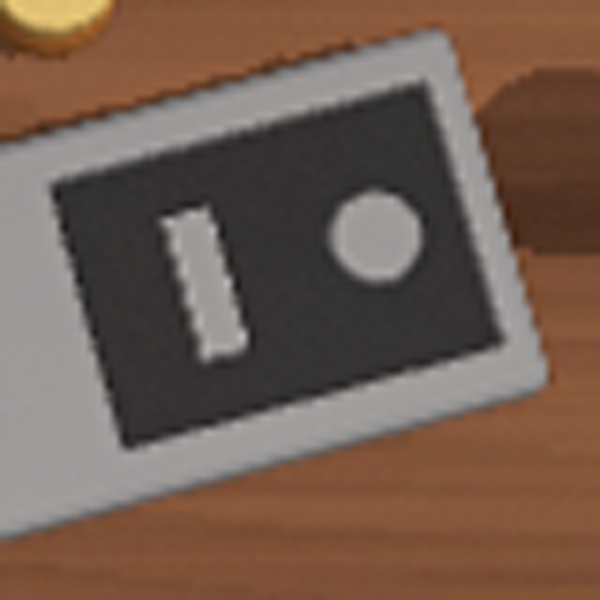

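In crop_k the round key is centred at pixel (350,211.5) and the oblong key at (327.5,218). Next I'll get the lamp frame and plan the wrist turn.

```bash
python3 - <<'E'
from h import *
from plant import *
im,P,K,T=load("top0.npz")
def ray(u,v,z):
    d=T[:3,:3]@np.array([(u-K[0,2])/K[0,0],(v-K[1,2])/K[1,1],1]); return T[:3,3]+d*(z-T[2,3])/d[2]
k=ray(350.1,211.5,.037);o=ray(327.5,217.9,.037)
print("key",k,P[211,350],"obl",o,P[218,327])
c=np.array([.4997,.1423])
# foot without jar: keep grey & u-range
v,u=np.mgrid[0:420,0:560]
m=(P[...,2]>.025)&(P[...,2]<.045)&(u>225)&(u<380)&(v>180)&(v<270)&(im.astype(int).ptp(-1)<30 if hasattr(im,'ptp') else np.ptp(im.astype(int),axis=-1)<30)
print("foot",rect(P[m]))
d=c-k[:2]; print("key->post",np.linalg.norm(d),np.degrees(np.arctan2(d[1],d[0]))-90)
for yaw in np.arange(-3,3.2,.5):
    q=inverse_kinematics([c[0],c[1],.21],[0,np.pi/2,yaw]); print(round(yaw,2),None if q is None else np.round(q,3))
E
```

```text
key [ 0.56069309 -0.07979129  0.037     ] [ 0.56223232 -0.07982845  0.03487847] obl [ 0.54415054 -0.02220328  0.037     ] [ 0.54367191 -0.02075798  0.03901438]
foot ((528.5599975585938, 41.57017517089844), (130.43699645996094, 339.6933898925781), 15.42196273803711)
key->post 0.2303143464895525 15.356578326283142
-3.0 [ 0.126 -0.016  1.823 -0.     1.335  1.555]
-2.5 [ 0.126 -0.016  1.823 -0.     1.335  1.055]
-2.0 [ 0.126 -0.016  1.823 -0.     1.335  0.555]
-1.5 [ 0.126 -0.016  1.823 -0.     1.335  0.055]
-1.0 [ 0.126 -0.016  1.823 -0.     1.335 -0.445]
-0.5 [ 0.126 -0.016  1.823 -0.     1.335 -0.945]
0.0 [ 0.126 -0.016  1.823 -0.     1.335 -1.445]
0.5 [ 0.126 -0.016  1.823  0.     1.335 -1.945]
1.0 [ 0.126 -0.016  1.823  0.     1.335 -2.445]
1.5 None
2.0 None
2.5 [ 0.126 -0.016  1.823  0.     1.335  2.338]
3.0 [ 0.126 -0.016  1.823  0.     1.335  1.838]
```

View pics/crop_h.png

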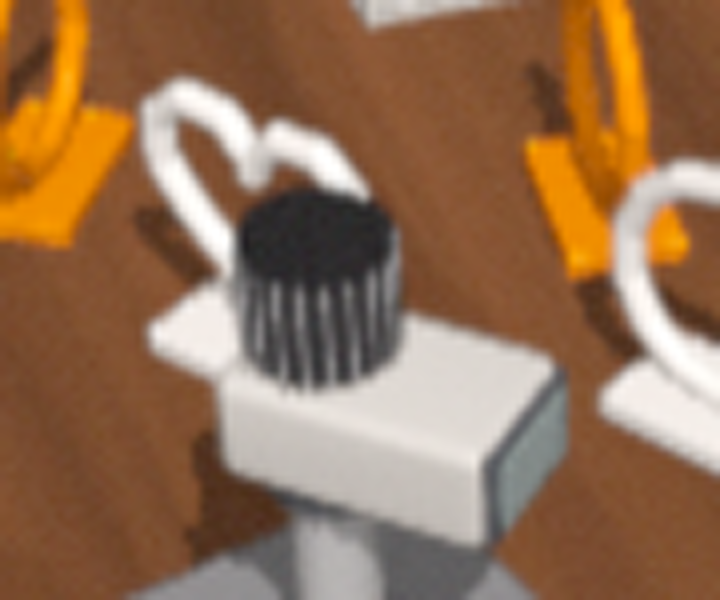

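```bash
python3 - <<'E'
from plant import *
import numpy as np
c=[.5000,.1425]
R=[0,np.pi/2,0.8]
movep([*c,.25],R)
o=observe();print(o["time_s"],o["eef_pos"],o["ft_force"],np.round(o["q"],3))
print(move_l([*c,.160],feed=.1,max_force=10))
o=observe();print(o["time_s"],o["eef_pos"],o["ft_force"])
gripper_to(.03,f_grip=50)
o=observe();print(o["time_s"],o["eef_pos"],o["ft_force"],o["torque"],o["opening"])
import cv2
im,d=get_image("side");cv2.imwrite("pics/s1.png",cv2.resize(im[100:260,140:340,::-1],(750,600)))
E
```

```text
1.9333 [0.49993523 0.14297958 0.24998155] [ 0.11246969 -0.0918176   0.59836217] [ 0.127 -0.045  1.775  0.     1.412 -2.244]
False
2.9833 [0.50058385 0.14260974 0.16078382] [-0.3311632   0.37352745  0.44452986]
3.4417 [0.50044244 0.14250696 0.16072547] [-0.60405888 -0.91359878  4.18288054] [-0.0879647   0.15878439 -0.06639075] 0.04276371789758502
```

View pics/s1.png

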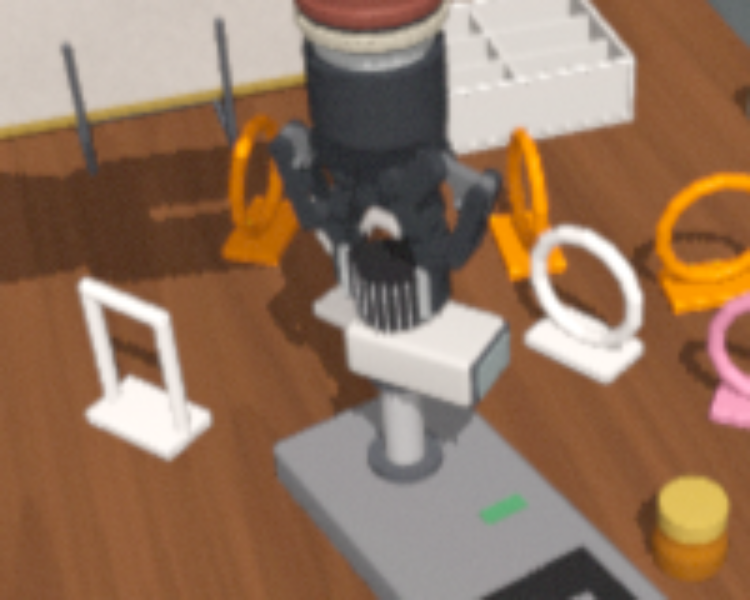

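The fingers hold the cap squarely and side forces are small. I'll turn it 3.7 rad in steps, lowering 0.8 mm per rad.

```bash
python3 - <<'E'
from plant import *
import numpy as np,cv2
c=[.5003,.1425]
for a in np.linspace(0,3.7,8)[1:]:
    q=inverse_kinematics([*c,.1600-.0008*a],[0,np.pi/2,0.8-a])
    set_joints(q)
    o=observe();print(round(o["time_s"],2),np.round(o["eef_pos"],4),np.round(o["ft_force"],1),np.round(o["torque"],2),round(o["q"][5],3),round(o["opening"],4))
for n in ("side","top"):
    im,d=get_image(n);cv2.imwrite(f"pics/{n}2.png",im[:,:,::-1]); C=get_calibration(n);np.savez(f"{n}2.npz",im=im,d=d,K=C["intrinsics"],T=C["world_from_camera"])
    b=(slice(100,260),slice(140,340)) if n=="side" else (slice(160,320),slice(160,360))
    cv2.imwrite(f"pics/{n}2c.png",cv2.resize(im[b][:,:,::-1],(750,600)))
E
```

```text
4.06 [0.5007 0.1423 0.1603] [-0.7 -0.4  5.3] [-0.18  0.16 -0.13] -1.716 0.0433
4.62 [0.5008 0.1421 0.1598] [-0.5 -1.5  5.4] [-0.32  0.12 -0.12] -1.187 0.0428
5.19 [0.5007 0.1419 0.1594] [-1.1 -2.7  5.3] [-0.53  0.16 -0.13] -0.659 0.0429
5.76 [0.5006 0.1418 0.159 ] [-1.4 -3.2  6. ] [-0.64  0.29 -0.12] -0.13 0.0431
6.33 [0.5004 0.1418 0.1585] [-3.1 -2.8  6.6] [-0.68  0.34 -0.15] 0.398 0.0432
6.89 [0.5003 0.1417 0.1581] [-3.4 -3.5  6.3] [-0.69  0.42 -0.08] 0.927 0.0428
7.46 [0.5002 0.1418 0.1577] [-3.6 -3.3  7.2] [-0.67  0.58 -0.2 ] 1.456 0.0427
```

View pics/side2c.png

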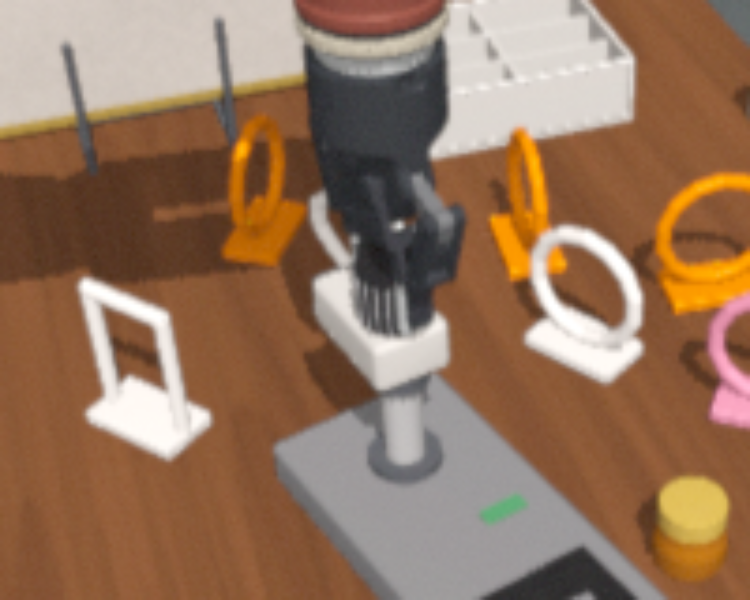

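View pics/top2c.png

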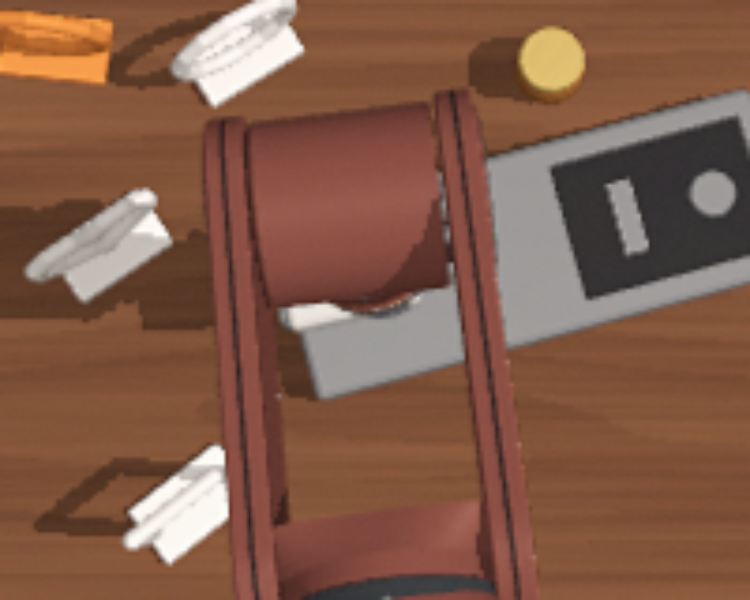

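The head has turned towards the heart and the grip held. I'll fit the head's heading from the side cloud, before and after the turn.

```bash
cat >> h.py <<'E'
from scipy.optimize import least_squares
def headfit(P,im,zt,guess,c=(.5,.1425)):
    r=np.hypot(P[...,0]-c[0],P[...,1]-c[1])
    m=(r<.075)&(P[...,2]>zt-.034)&(P[...,2]<zt+.003)&(im.max(-1)>60)
    p=P[m]
    def dist(x):
        yaw,cx,cy=x; d=p[:,:2]-[cx,cy]
        a=d@[np.cos(yaw),np.sin(yaw)]-.0215; b=d@[-np.sin(yaw),np.cos(yaw)]
        q=np.stack([np.abs(a)-.0430,np.abs(b)-.026,np.abs(p[:,2]-zt+.018)-.018],1)
        return np.linalg.norm(np.maximum(q,0),axis=1)+np.minimum(q.max(1),0)
    best=None
    for g in guess+np.radians([-25,-12,0,12,25]):
        s=least_squares(dist,[g,*c],loss="soft_l1",f_scale=.002)
        if best is None or s.cost<best.cost: best=s
    return np.degrees(best.x[0]),best.x[1:],np.sqrt(best.cost*2/len(p)),len(p)
E
python3 - <<'E'
from h import *
for n,zt,g in (("top0",.1546,-44),("side0",.1546,-44),("side2",.1516,103)):
    im,P,K,T=load(n+".npz"); print(n,headfit(P,im,zt,np.radians(g)))
im,P,K,T=load("top2.npz"); v,u=np.mgrid[0:420,0:560]
m=(u<200)&(u>160)&(v>205)&(v<245)
a=P[m&(P[...,2]>.004)&(P[...,2]<.016)&(im.min(-1)>130)];b=P[m&(P[...,2]>.03)&(P[...,2]<.13)]
print(rect(a),rect(b))
E
```

```text
top0 (np.float64(-45.28230406367657), array([0.50028625, 0.1436803 ]), np.float64(0.0014519254588356001), 463)
side0 (np.float64(-44.88930101115116), array([0.49998886, 0.14120746]), np.float64(0.0011962489613276213), 814)
side2 (np.float64(102.98590383658119), array([0.49997082, 0.14074905]), np.float64(0.0011190764604925405), 531)
((526.3905029296875, 335.4827880859375), (43.605064392089844, 70.07633972167969), 34.88934326171875) ((527.9683837890625, 333.648193359375), (12.042304039001465, 94.11959838867188), 34.01906204223633)
```

Both headings agree with the commanded turn: -45.0° before and 103.0° now, so no slip. The heart's bearing from the post axis is 81.9°, which leaves 0.368 rad to turn.

```bash
python3 - <<'E'
from plant import *
from h import *
c=[.5003,.1425]
for a in (3.9,4.068):
    set_joints(inverse_kinematics([*c,.1600-.0008*a],[0,np.pi/2,0.8-a]))
hold(.3)
o=observe();print(o["time_s"],o["eef_pos"],o["ft_force"],o["torque"],o["q"][5])
gripper_to(.085); 
o=observe();print(o["time_s"],o["opening"],o["ft_force"])
move_l([*c,.27],feed=.12)
movep([.5618,-.0789,.25],[0,np.pi/2,0.8-4.068+np.pi/2+.0])
gripper_to(0.0,f_grip=20)
o=observe();print(o["time_s"],o["eef_pos"],o["opening"],o["q"])
for n in ("side","top","wrist"):
    C=get_calibration(n);im,d=get_image(n);cv2.imwrite(f"pics/{n}3.png",im[:,:,::-1]);np.savez(f"{n}3.npz",im=im,d=d,K=C["intrinsics"],T=C["world_from_camera"])
    if n!="wrist":
        P=cloud(im,d,C["intrinsics"],C["world_from_camera"])
        try: print(n,headfit(P,im,.1513,np.radians(82)))
        except Exception as e: print(e)
E
```

```text
8.45 [0.50002989 0.14188245 0.15736302] [-3.46881916 -2.29438203  7.70171268] [-0.70310901  0.72133383 -0.17325715] 1.8234239684673432
8.9417 0.08503244225054499 [-0.723256    0.45816184  0.40999369]
12.525 [ 0.5617991  -0.07891617  0.25000988] -9.630270349172044e-05 [-2.78547235e-01  7.09090068e-02  1.65757092e+00 -7.87661097e-06
  1.41309637e+00 -1.52084143e-01]
side (np.float64(81.6108973810369), array([0.49967961, 0.14054442]), np.float64(0.001237620786677518), 377)
top (np.float64(80.51483791365514), array([0.50058582, 0.14213767]), np.float64(0.001525173968112551), 487)
```

View pics/side3.png

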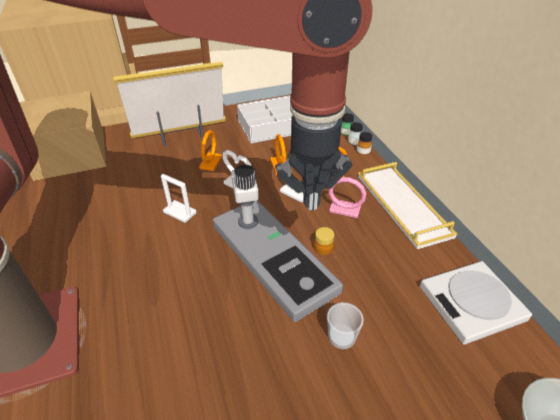

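View pics/top3.png

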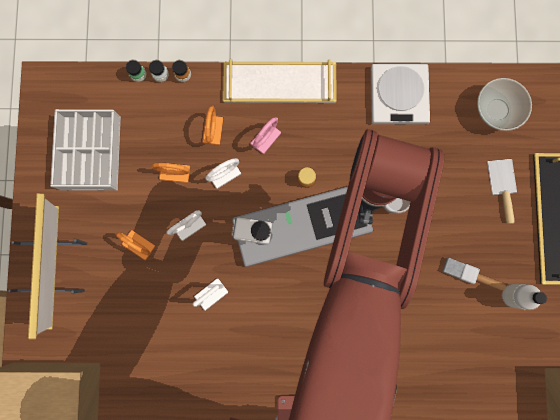

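View pics/wrist3.png

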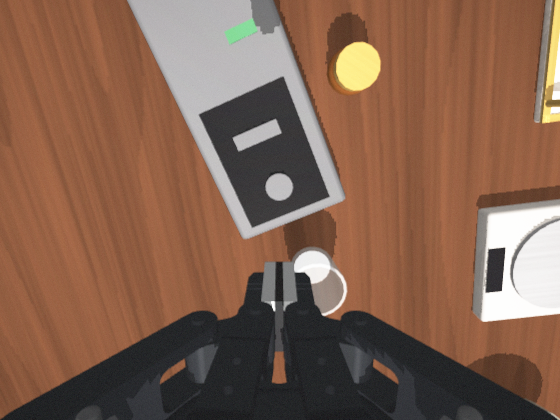

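The side fit gives 81.6°, the top fit 80.5°, and the wrist angle implies 81.9°. There's time to spare, so before pressing I'll check the aim closer with the wrist camera over the head and heart.

```bash
python3 - <<'E'
from plant import *
from h import *
z=np.load("wrist3.npz");T=z["T"];tcp=np.array([.5618,-.0789,.25]);yaw=.8-4.068+np.pi/2
Rz=np.array([[np.cos(yaw),-np.sin(yaw)],[np.sin(yaw),np.cos(yaw)]])
off=Rz.T@(T[:2,3]-tcp[:2]);print("cam off in yaw frame",off,T[2,3]-.25,"view dir",T[:3,2])
# place the view centre between head and heart
tgt=np.array([.512,.225]);zt=.33
for yaw in (yaw,-.8,-2.4,-3.0,0):
    Rz=np.array([[np.cos(yaw),-np.sin(yaw)],[np.sin(yaw),np.cos(yaw)]])
    h=zt+(T[2,3]-.25)-.08
    Rb=Rz@np.array([1,0]); 
    look=Rz@(np.array([[np.cos(-1.6972),np.sin(-1.6972)],[-np.sin(-1.6972),np.cos(-1.6972)]])@np.zeros(2)) 
    p=tgt-Rz@off
    q=inverse_kinematics([*p,zt],[0,np.pi/2,yaw]);print(yaw,p,None if q is None else np.round(q,2))
E
```

```text
cam off in yaw frame [-0.07619973 -0.00077884] 0.14428862726727226 view dir [-0.03798417 -0.29769905 -0.95390381]
-1.6972036732051032 [0.50316605 0.14931006] [ 0.14 -0.07  1.65 -0.    1.56  0.26]
-0.8 [0.56564757 0.17088029] [ 0.16  0.09  1.49 -0.    1.56 -0.61]
-2.4 [0.45633688 0.17295558] [ 0.2  -0.16  1.73 -0.    1.57  1.03]
-3.0 [0.43667275 0.21347565] [ 0.29 -0.17  1.74 -0.    1.57  1.72]
0 [0.58819973 0.22577884] [ 0.24  0.19  1.38 -0.    1.57 -1.33]
```

```bash
python3 - <<'E'
from plant import *
from h import *
movep([.575,.2258,.33],[0,np.pi/2,0]); hold(.3)
C=get_calibration("wrist");im,d=get_image("wrist");np.savez("w4.npz",im=im,d=d,K=C["intrinsics"],T=C["world_from_camera"])
cv2.imwrite("pics/w4.png",im[:,:,::-1]); print(observe()["time_s"])
P=cloud(im,d,C["intrinsics"],C["world_from_camera"])
m=(P[...,2]>.185)&(P[...,2]<.196)&(np.hypot(P[...,0]-.5,P[...,1]-.1425)<.04); c=cv2.minEnclosingCircle((P[m][:,:2]*1000).astype(np.float32)); print("cap",c,rect(P[m]),m.sum())
m=(P[...,2]>.145)&(P[...,2]<.157)&(np.hypot(P[...,0]-.5,P[...,1]-.1425)<.08); print("head",rect(P[m]),m.sum())
print(headfit(P,im,np.median(P[m][:,2]),np.radians(82)))
r=np.hypot(P[...,0]-.527,P[...,1]-.333)<.06
for lo,hi in((.005,.015),(.03,.13)):
    m=r&(P[...,2]>lo)&(P[...,2]<hi)&(im.min(-1)>(110 if lo<.02 else 0)); print("heart",rect(P[m]),m.sum())
E
```

```text
14.225
cap ((498.8454284667969, 141.41481018066406), 23.12387466430664) ((498.9950866699219, 141.38063049316406), (45.23477554321289, 45.34783935546875), 72.20917510986328) 2465
head ((502.2304382324219, 163.86474609375), (86.10311126708984, 52.01235580444336), 81.7211685180664) 3104
(np.float64(81.94906381851601), array([0.4994478 , 0.14062202]), np.float64(0.000952000628994425), 3146)
heart ((522.0265502929688, 329.21966552734375), (35.61536407470703, 75.03883361816406), 34.67320251464844) 998
heart ((526.19287109375, 331.69110107421875), (11.177142143249512, 95.74945068359375), 34.5838737487793) 1428
```

View pics/w4.png

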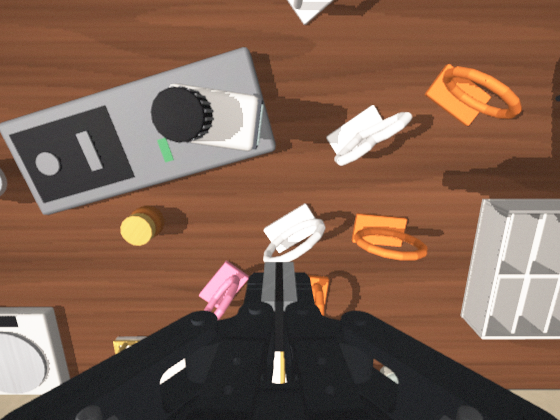

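The wrist check agrees: head axis at 81.8°, heart bearing from the cap 81.84°. In this view the cap is at (181,114), the window end at (260,122) and the heart at (372,138), all in one line. Now I'll press the round key.

```bash
python3 - <<'E'
from plant import *
from h import *
im,P,K,T=load("wrist3.npz")
def ray(u,v,z):
    d=T[:3,:3]@np.array([(u-K[0,2])/K[0,0],(v-K[1,2])/K[1,1],1]); return T[:3,3]+d*(z-T[2,3])/d[2]
print("key wrist",ray(279,187,.037),P[187,279],"slab",P[100,200],"obl",ray(257,135,.037))
k=(.5612,-.0793); R=[0,np.pi/2,np.radians(15.4)-np.pi/2]
gripper_to(0.0)
movep([*k,.15],R)
o=observe();print(o["time_s"],o["eef_pos"],o["opening"])
move_l([*k,.050],feed=.1); hold(.3)
o=observe();f0=o["ft_force"];print(o["time_s"],o["eef_pos"],f0)
for n in ("side","wrist"):
    i,_=get_image(n);cv2.imwrite(f"pics/{n}5.png",i[:,:,::-1])
E
```

```text
key wrist [ 0.56090257 -0.08140432  0.037     ] [ 0.56104285 -0.0802771   0.04215056] slab [0.49214896 0.01887393 0.03738815] obl [ 0.54489005 -0.02294004  0.037     ]
15.775 [ 0.56199101 -0.0787442   0.15087104] -0.00011801657312769342
17.225 [ 0.56149824 -0.07939538  0.0504766 ] [ 0.33268777 -0.80308544  0.17526437]
```

View pics/wrist5.png

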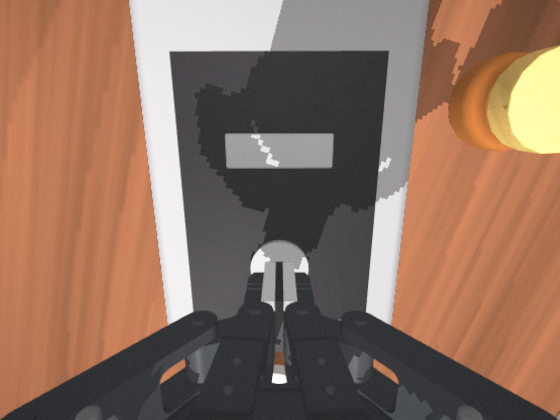

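View pics/side5.png

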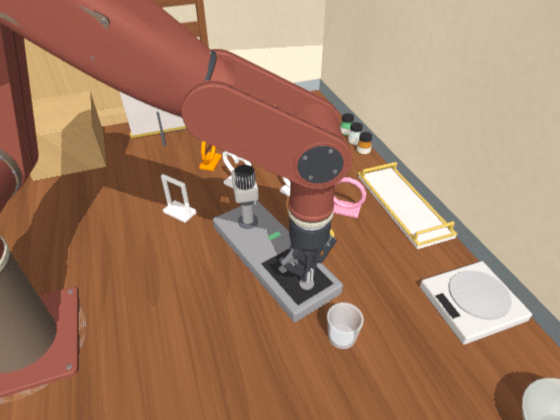

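The closed fingertips, at about (280,275) in the wrist view, are centred over the round key (280,265). The oblong key (279,150) and the jar (525,100) are clear.

```bash
python3 - <<'E'
from plant import *
import numpy as np
k=(.5612,-.0793)
o=observe();f0=o["ft_force"][2]
hit=move_l([*k,.030],feed=.01,max_force=5.8)
for i in range(4):
    o=observe();print(hit,round(o["time_s"],3),o["eef_pos"],o["ft_force"]-[0,0,f0]); hold(.12)
E
```

```text
True 18.6 [ 0.56117949 -0.07930166  0.03712047] [-0.7479977   0.65518475  4.02063376]
True 18.717 [ 0.56118978 -0.07928341  0.03706677] [-0.05395937  0.31984694  5.2899721 ]
True 18.833 [ 0.56119755 -0.07929267  0.03707411] [-0.73904118  0.08391726  5.2994623 ]
True 18.95 [ 0.56120346 -0.07929463  0.03707544] [0.13903136 1.12949768 5.14632083]
```

About 5.2 N. I'll ease it up slightly to about 6 N before letting go.

```bash
python3 - <<'E'
from plant import *
import numpy as np
k=(.5612,-.0793); f0=.18
z=observe()["eef_pos"][2]
def fz(): 
    v=[]
    for i in range(4): v.append(observe()["ft_force"][2]); hold(.02)
    return np.mean(v)-f0
f=fz();n=0
while f<5.8 and n<8:
    z-=.00015; move_l([*k,z],feed=.01,max_force=6); f=fz(); n+=1; print(round(z,5),observe()["eef_pos"][2],round(f,2))
hold(.3); print("final",fz())
move_l([*k,.15],feed=.08)
o=observe();print(o["time_s"],o["eef_pos"],o["ft_force"])
movep([.58,-.1,.30],[0,np.pi/2,np.radians(15.4)-np.pi/2]); hold(.3)
import cv2
for n in("side","top","wrist"):
    i,_=get_image(n);cv2.imwrite(f"pics/{n}6.png",i[:,:,::-1])
E
```

```text
0.03693 0.03707652624378136 4.57
0.03678 0.03706413186005012 6.19
final 6.501946659206434
21.7 [ 0.56076748 -0.07918366  0.14926109] [0.04437039 0.11763025 0.40228248]
```

View pics/side6.png

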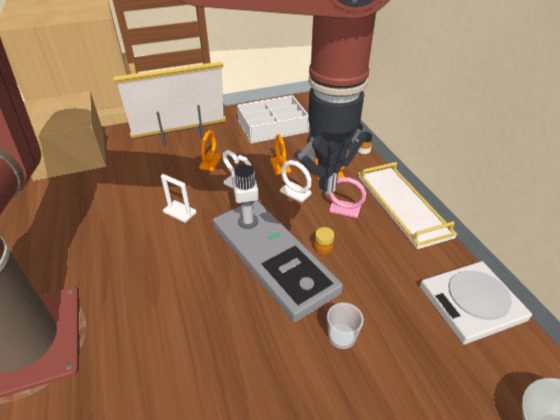

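View pics/wrist6.png

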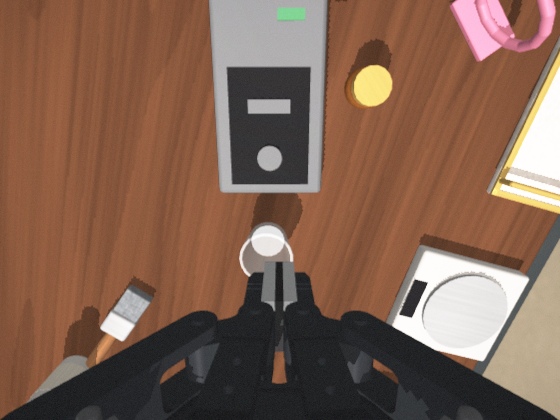

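The arm is clear. The ornaments, the jar at side pixel (324,240) and the cup at (344,325) are where they started, and the key pressed to about 6.5 N. Handing in.

```bash
python3 - <<'E'
from plant import *
job_done(); print(observe()["time_s"])
E
```

```text
the job is handed in; nothing more can be done
the job is handed in; nothing more can be done
```

I screwed the lamp head down 4.07 rad clockwise by its cap, until the window pointed at the heart. Then I pressed the round key to about 6 N, let go, moved clear and handed the job in at about 23 s.

- **Aim:** before the press, the wrist camera put the head's axis at 81.7–81.9° and the heart's bearing from the post at 81.8°. The side camera read 81.6°. The top camera read 80.5°, about 1.4° off, and I judged it the coarser fit, so I left the head as it was. I didn't measure the heading again after the press.
- **Key press:** it held at about 5.2 N, then I eased it up to about 6.5 N. One short average in between read 4.6 N. The force was back near zero once the finger lifted.
- **Bystanders:** in the last pictures the ornaments, jar and cup stood where they started, and nothing touched the oblong key.

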